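# Clamp the glued breadboard with the ratchet clamp

### The arm

A 7-joint arm with a two-finger parallel gripper is mounted at the origin on the work surface. World frame = base frame: x ahead of the robot, y to its left, z up, the work surface at z = 0. Lengths are in mm, angles in rad, forces in N, time in s.
With the tool pointing down it reaches from about 425 to 1025 mm from the base axis. Payload 9.4 kg.
Tool frame: the origin (TCP) lies at the very end of the fingers, on their centre line; the grasp point (between the pads) lies 19 mm behind it (r.grasp_offset is the distance from the TCP to the grasp point, in mm); z points along the fingers, y is the line along which they close (so a half turn about z gives the same grasp; the last joint's range is limited). The gripper opens to 85 mm and grips with 20 to 120 N. Pads are 22 mm wide; open, the fingers measure 114 mm over their backs; the gripper's body (76 mm by 85 mm) begins 54 mm behind the grasp point. The pads swing forward as they close: fully open they stand 13 mm farther back than shut.
Start: joints at [-1.349, 0.599, -0.003, 1.599, 0.002, 0.943, -0.08], TCP at [213.425, 692.874, 231.275] pointing down, gripper open.
Joint ranges: [-2.57, 2.57], [-0.35, 1.97], [-1.29, 1.29], [0.11, 2.56], [-1.05, 4.19], [0.11, 1.86], [-2.63, 2.63]. Speed limits (rad/s): [2.22, 2.22, 3.01, 3.01, 3.14, 3.14, 3.14].

### API

Orientations are given as [roll, pitch, yaw] about the fixed x, y, z axes, in that order (R = Rz(yaw) Ry(pitch) Rx(roll)).
In Python, from plant import readout, cams, order, finder, r gives the robot as it stands.
- The arm moves only by the tool apply_moves, never from a script. Its argument "moves" is a list of rows, each a list of 3 entries, a list of its own where there are three numbers: the finger opening in mm, from 0 to 85.4, then the shift along the tool's x, y, z in units of 50 mm (1.0 is 50 mm), then the turn, a rotation vector about the tool's x, y, z in units of 10 degrees (1.0 is 10 degrees). A call has 1 to 5 rows; each row is the pose to reach, as a shift and turn from the pose commanded when the call began, along the tool's axes at that moment; what a row does not reach only later rows make up. A row lasts 1/8 s, in which the tool goes at most 62.5 mm and 10.7 degrees, less where a joint would pass 70% of its speed; a pose out of reach is approached as far as the arm can. A call with a gripper value outside its range is refused whole. The fingers move at their own pace and stop on an object; "grip_force" is the grip in N (left out, the last holds). Time passes only in rows, so rows that repeat a pose let the fingers close. It gives the time, the measured TCP pose, the force, the opening and the grip force at its end, in the units of the state.
- readout.state(): the state, without advancing time (a new reading comes with each control period).
- cams.capture(name): name is "side" or "top" or "wrist"; returns a dict with "image" (480x640x3 uint8, blue, green, red), "vertical_fov" (degrees; the focal length in pixels is half the picture's height over the tangent of half this angle, whatever the lens; pixels are square), "cx", "cy" (the principal point, pixels), "distortion" ([k1, k2, p1, p2, k3] as OpenCV has them; the pictures are not rectified), "extrinsics" (4x4, takes a point from world to camera coordinates). Camera axes: x right, y down, z forward; pixel columns grow to the right and rows downward; lengths in mm; the calibration is good to about 2 mm. A picture is of the moment at which its call begins. There is no depth.
- order.hand_in(): hands the job in; it is judged then, once.
Trained networks look in the newest picture that a camera, given by its name, has taken for a name from the list of things; names that differ only in an ending like _2 or _b are one class to them, and where a whole thing is asked for, a point or a joint stands for the part that bears it (a point fixed in the world has none). Each returns a list of dicts, best first, with "conf" (0 to 1); they miss things now and then, are a little off and sometimes report something else, mostly with a low value. They report only what shows in the picture. A call takes as long as a camera call. They do not tell look-alikes from the thing itself.
- finder.regions_of(camera, thing): "region" (480x640 bool, what is visible of it) and "at" ([row, column] in pixels, amid what is visible of it).
The state is a dict: "time": time; "joint_positions": joint angles; "dq": joint speeds; "joint_efforts": joint torques, N m; "ee_pos": TCP position; "eef_rot": TCP orientation; "force": force on the tool from outside, world axes, zero at the start; "moment": the same for the moment, N m; "gripper_width": opening from 0.0 (shut) to 1.0 (fully open); "finger_force": force on a finger pad.
Only numpy, scipy, OpenCV 4.12 (cv2) and the standard library are available. Lean on these libraries where they do the work, as an engineer would, in place of code of your own. Each camera call takes 0.05 s, during which the arm holds its last target. There are 200 camera calls.

### The job

The little breadboard on the hook has just been glued: lift it up and off the hook, stand it upright on its bottom edge in the wooden slot of the ratchet clamp, split line upright, and let go of it. Then pump the clamp's yellow trigger against the blue handle until the black pad has pushed the board up to the end stop and the pad's orange stem is pressed about half way into its sleeve, never so far that the stem goes right in, which would crush the joint. Finish still holding the trigger squeezed there with the gripper, and leave the other things on the counter where they are.

Things in the scene. Friction and masses are not known exactly. Their poses are not given: they have to be found in the camera images.
- board: Maple breadboard with dark glue line, 80 mm wide (own x), 16 thick (own y), 134 tall (own z), 0.13 kg, rigid. Origin: centre of its bottom edge. A hole 20 mm wide, from 49 to 85 mm above the bottom edge, goes through the thickness; the board hangs by the hole's top, thickness along the hook arm. Pinch the solid top 49 mm across the thickness from above.
- hookstand: Fixed hook stand. Origin: under the centre of its base (110 x 100 x 14 mm). Post at own x = +32 mm; level arm 8 mm thick, top 140 mm above counter, runs to own -x, ends at -39 mm in a tip upturned 12 mm above the arm. Board hangs near x = 0, bottom edge 55 mm above counter. To take it off lift it more than 12, less than 28 mm, then draw it to own -x by 60 mm or more.
- hook_tip (a point): Top of the hook's upturned tip.
- clamp: Caulk-gun style ratchet clamp fixed to the counter on a plywood base (own x -150 to +245 mm, 110 wide, 12 thick). Origin on the counter's surface under the trigger pivot; own x = the way the jaw advances, z up. Blue handle: x -45 to -29 mm, 26 mm wide, top 150 mm above counter. Each pull of the trigger moves the toothed bar forward; let back, a pawl keeps it.
- clamp_stop: Blue end stop, 22 x 50 x 60 mm; its origin is that of the clamp; its face is at the clamp's x = 210 mm, top 72 mm above counter. A board against it has its middle at x = 170 mm, near edge at x = 130 mm.
- clamp_bed (a point): Middle of the slot's floor (12 mm above counter, clamp's x = 160 mm): put the board's origin here, width along the clamp's x; the pad is then well clear and the stop 10 mm off. Guides run from x = 135 to 205 mm, 21 mm apart, top 52 mm above counter, with flared lips up to 65 mm.
- clamp_handle (a point): Point in the middle of the fixed blue handle, 128 mm above the counter (handle's outer face 8 mm behind it, its top 22 mm above it).
- trigger_bar (a point): Centre of the yellow trigger's crossbar (16 mm thick, 36 long along the clamp's y), where to squeeze: at rest 14 mm ahead (clamp's x) of the pivot, fully drawn 14 mm behind it, 128 mm above counter. Outside to outside, handle and crossbar measure 67 mm at rest, 40 mm fully drawn. Room for fingertips from 100 mm above counter up.
- clamp_trigger (a joint): Trigger angle about its pivot 75 mm above counter, rad: 0 at rest, 0.5 fully drawn. A spring returns it (2 to 5 N at the crossbar, 55 mm from the pivot). Advances the bar 53 mm per rad after a dead travel of up to 6 mm of bar; a full pull nets about 24 mm. Crossbar force: about 1 x (1.5 N bar friction + pad spring) + return spring.
- clamp_bar (a joint): Advance of the toothed bar with jaw, m: starts 0.005 to 0.035, at most 0.105. Teeth every 6 mm; it may slip back up to 6 mm when the trigger is let go. The pad's face stands at own x of the clamp = 62 mm + bar - pad; it meets a board that is against the stop at x = 130 mm.
- clamp_pad (a joint): How far the orange stem is pressed into its sleeve, m: 0 free, 0.024 fully in. Spring 0.8 N per mm. Half way is 0.012; beyond 0.0215 the joint is crushed.
- clamp_pad_face (a point): Middle of the black pad's face (pad 6 x 16 x 28 mm, on an orange stem 12 mm thick of which 24 mm shows when free) at the front of the bar, 40 mm above counter.
- canister: White sugar canister with red flip-top lid, 104 mm across, 162 mm high; origin under its centre. Leave it alone.
- spoons: Ring of four aluminium measuring spoons lying flat, about 150 mm; origin at the ring. Leave it alone.
- bowl: Brown glazed ceramic bowl, 150 mm across, 65 mm high; origin under its centre. Leave it alone.
- glue: Yellow glue bottle, closed, 50 mm across, 150 mm high; origin under its centre. Leave it alone.
Not all that is in view belongs to the job. Leave any green look-alike of the board alone.

How it is judged:
By the outcome, as a careful person would: the job done as asked, in the order asked, and still so for the second after the job is handed in, while the arm keeps its last pose, push and grip.
It also fails if it takes over 72 s, if anything falls off the work surface, if the arm or the gripper's body presses on something with over 40 N, if the wrist force passes 120 N, or if a joint passes its speed limit or range.

## Working session

There is one attempt and no reset: what is moved stays moved. The work goes in short steps, Python scripts to look and compute and a tool call to move; the robot and the scene stay as the last step left them, time stands still between calls to the robot, and variables do not carry over. Pictures are saved under pics/ and viewed, at most 10 in all, crops included, and the job is handed in when it is done.

Besides the shell and the picture viewer there is one more tool, called as name(argument=value, ...) on one line, values as JSON. apply_moves: Moves the arm, as the interface text tells. Its arguments: {"type":"object","properties":{"moves":{"type":"array"},"grip_force":{"type":"number"}},"required":["moves"]}

```bash
ls; mkdir -p pics
cat > h.py <<'E'
import numpy as np, cv2
from plant import readout, cams, order, finder, r
def cap(n, save=None):
    c=cams.capture(n)
    if save: cv2.imwrite('pics/'+save,c['image'])
    return c
def K(c):
    f=240/np.tan(np.radians(c['vertical_fov'])/2)
    return np.array([[f,0,c['cx']],[0,f,c['cy']],[0,0,1.]])
def ray(c,u,v):
    p=cv2.undistortPoints(np.array([[[u,v]]],float),K(c),np.array(c['distortion'],float))[0,0]
    E=np.array(c['extrinsics']);R=E[:3,:3];t=E[:3,3]
    return -R.T@t, R.T@np.array([p[0],p[1],1.])
def atz(c,u,v,z):
    o,d=ray(c,u,v); return o+d*(z-o[2])/d[2]
def proj(c,P):
    E=np.array(c['extrinsics'],float)
    return cv2.projectPoints(np.array(P,float).reshape(-1,1,3),cv2.Rodrigues(E[:3,:3])[0],E[:3,3],K(c),np.array(c['distortion'],float))[0].reshape(-1,2)
E
python3 - <<'E'
from h import *
cs={n:cap(n,n+'0.png') for n in('side','top')}
for n,c in cs.items():
    print(n,np.round(ray(c,320,240)[0]),np.round(ray(c,320,240)[1],2))
    for t in ['board','hookstand','clamp','clamp_stop','clamp_handle','trigger_bar','clamp_pad','canister','spoons','bowl','glue','hook_tip','clamp_pad_face','clamp_bed']:
        try: L=finder.regions_of(n,t)
        except Exception as e: print(t,e); continue
        print(n,t,[(round(x['conf'],2),[int(a) for a in x['at']],int(x['region'].sum())) for x in L[:4]])
print(readout.state())
a=np.hstack([cv2.resize(cs[n]['image'],(400,300)) for n in cs])
E
```

```text
pics
side [ 197. -705.  974.] [ 0.31  0.62 -0.72]
side board [(0.97, [185, 251], 415), (0.81, [165, 292], 1071), (0.6, [408, 468], 4854)]
side hookstand [(0.65, [221, 259], 1103)]
side clamp [(0.92, [309, 345], 7789)]
side clamp_stop [(0.58, [254, 283], 380), (0.28, [309, 342], 7563), (0.2, [333, 376], 471)]
side clamp_handle [(0.93, [308, 342], 7557)]
side trigger_bar [(0.69, [285, 347], 196)]
side clamp_pad [(0.75, [311, 344], 7634), (0.51, [294, 327], 73), (0.46, [223, 257], 1292)]
side canister [(0.81, [159, 227], 2101), (0.34, [294, 328], 48)]
side spoons [(0.62, [244, 191], 609)]
side bowl [(0.78, [408, 469], 4996), (0.5, [334, 376], 455), (0.32, [256, 279], 403)]
side glue [(0.9, [277, 428], 950)]
side hook_tip [(0.96, [222, 262], 1380)]
side clamp_pad_face [(0.65, [293, 326], 74), (0.3, [277, 430], 980)]
side clamp_bed [(0.87, [309, 339], 7713)]
top [ 371.   -9. 1560.] [ 0.12  0.   -0.99]
top board [(0.91, [256, 209], 333), (0.83, [197, 171], 683), (0.77, [198, 231], 473)]
top hookstand [(0.79, [262, 217], 1374), (0.21, [251, 350], 6298)]
top clamp [(0.66, [250, 350], 6307)]

[... 494 characters left out ...]
': 1.5, 'joint_positions': array([-1.34866964,  0.59929758, -0.00251918,  1.59936792,  0.00182586,
        0.94292053, -0.0798199 ]), 'dq': array([ 0.00074356,  0.00058961, -0.00194401, -0.00086077, -0.00129733,
       -0.00065503,  0.00273644]), 'joint_efforts': array([-8.75242586e-05, -7.76182938e+01,  1.56370629e+00, -2.58391786e+01,
        1.24056218e-02,  1.86425597e-03, -1.23773418e-05]), 'ee_pos': array([213.44370722, 692.88070734, 231.28769336]), 'eef_rot': array([3.14157933e+00, 5.57809481e-05, 2.84279878e+00]), 'force': array([-0.75574432, -0.38417252, -0.20603785]), 'moment': array([-0.03744436, -0.01597857,  0.00169126]), 'finger_force': 0.0, 'gripper_width': 1.0031032827083228}
```

View pics/side0.png

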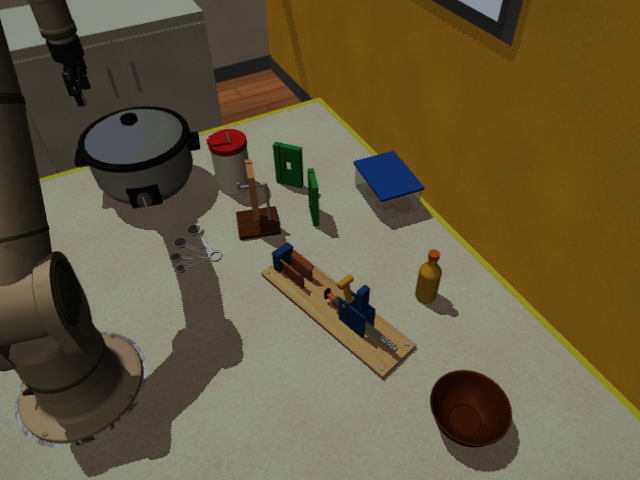

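View pics/top0.png

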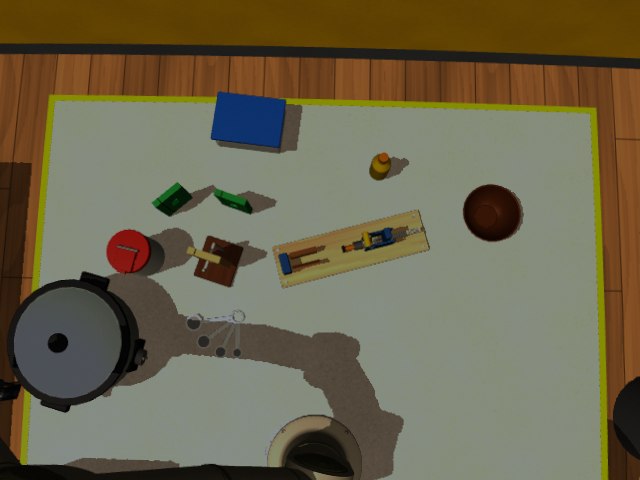

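The side view shows the maple board on the hook at about (251,180) and the hook stand at (259,222). The clamp runs from the stop at (283,254) to the handle at (362,305). In the top view the board is at (205,256), the stop at (285,264) and the trigger at (368,240).

Candidates for the board, in side-view pixels:
- Maple board on the hook (251,183). This is my choice, because it is maple-coloured and hanging.
- Green look-alike (288,165).
- Green look-alike (314,197).
- Bowl (468,408), a false hit.

I'll check the choice in a close crop.

Run:
```python
from h import *
s=cv2.imread('pics/side0.png');t=cv2.imread('pics/top0.png')
def z(i,x,y,w,h): return cv2.resize(i[y:y+h,x:x+w],(400,300),interpolation=cv2.INTER_CUBIC)
m=np.vstack([np.hstack([z(s,205,145,120,90)*1,z(s,255,235,168,126)]),np.hstack([z(t,170,220,88,66),z(t,270,200,168,126)])])
cv2.imwrite('pics/m0.png',np.clip(m*1.5,0,255).astype('uint8'))
```

```text
(no output)
```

View pics/m0.png

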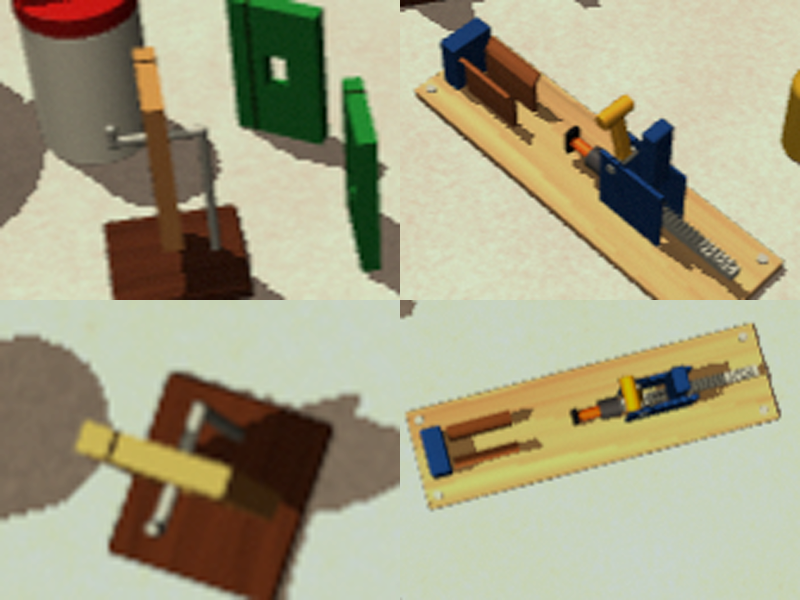

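The crop confirms it: the maple board with the dark glue line hangs on the hook. In the top view its ends are at about (189,250) and (220,260), and the hook tip is at (204,270). The clamp plate's corners are at (272,246), (418,210), (430,248) and (283,287).

Run:
```python
from h import *
t=cap('top');s=cap('side')
T=lambda u,v,z:atz(t,u,v,z)[:2]
hc=lambda x,y:(170+x/4.545-.4,220+(y-300)/4.545-.4)
cc=lambda x,y:(270+(x-400)/2.381-.3,200+(y-300)/2.381-.3)
a,b=T(*hc(88,438),189),T(*hc(227,480),189)
print('board ends',a,b,np.linalg.norm(a-b),(a+b)/2,np.degrees(np.arctan2(*(b-a)[::-1])))
tip=T(*hc(155,528),152);post=T(*hc(200,410),140)
print('tip,post',tip,post,np.linalg.norm(tip-post))
B=np.array([T(*hc(*p),14) for p in[(175,375),(330,425),(275,600),(112,550)]])
print('base',B,B.mean(0),[np.linalg.norm(B[i]-B[i-1]) for i in range(4)])
C=np.array([T(*cc(*p),12) for p in[(405,410),(752,323),(780,415),(430,508)]])
print('clamp',C,[np.linalg.norm(C[i]-C[i-1]) for i in range(4)])
f=(C[0]+C[3])/2;k=(C[1]+C[2])/2;d=(f-k)/np.linalg.norm(f-k)
ang=np.arctan2(d[1],d[0]);O=C.mean(0)-d*47.5
print('clamp O',O,'ang',np.degrees(ang))
n=np.array([-d[1],d[0]])
W=lambda x,y,z:np.r_[O+d*x+n*y,z]
pts=[W(160,0,12),W(210,-25,72),W(210,25,72),W(-37,0,150),W(14,-18,128),W(14,18,128)]
pt=proj(t,pts);ps=proj(s,pts)
it=t['image'];iz=s['image']
for i,p in((it,pt),(iz,ps)):
    for q in p: cv2.circle(i,tuple(np.round(q).astype(int)),1,(255,0,255),-1)
# board side check
m=(a+b)/2;u=(b-a)/np.linalg.norm(b-a)
for w in(-40,40):
  for z in(55,189):
    q=np.round(proj(s,[np.r_[m+u*w,z]])[0]).astype(int);cv2.circle(iz,tuple(q),1,(255,0,255),-1)
q=np.round(proj(s,[np.r_[tip,152]])[0]).astype(int);cv2.circle(iz,tuple(q),1,(255,0,255),-1)
def z(i,x,y,w,h): return cv2.resize(i[y:y+h,x:x+w],(400,300),interpolation=cv2.INTER_NEAREST)
cv2.imwrite('pics/m1.png',np.clip(1.5*np.vstack([np.hstack([z(iz,205,145,120,90),z(iz,255,235,168,126)]),np.hstack([z(it,170,220,88,66),z(it,270,200,168,126)])]),0,255))
```

```text
board ends [513.5482282  296.83174307] [493.85062829 225.21925241] 74.27209611256879 [503.69942824 261.02549774] -105.37934923469277
tip,post [471.33995833 267.87214108] [534.78234631 249.45923755] 66.0603633760328
base [[569.14809549 287.73498809]
 [542.3808293  197.63316952]
 [441.92153192 224.96204124]
 [468.05197996 319.01669704]] [505.37560917 257.33672397] [np.float64(105.82518551921561), np.float64(93.99374579644677), np.float64(104.11021880677647), np.float64(97.61699951512848)]
clamp [[ 547.5050146   121.06196729]
 [ 652.73955356 -258.2766604 ]
 [ 551.2080844  -289.19654602]
 [ 441.41099253   90.5125557 ]] [np.float64(110.40474658773753), np.float64(393.66496243608526), np.float64(106.13518999952538), np.float64(395.2649786069787)]
clamp O [ 561.16275593 -129.67619395] ang 105.81696545323399[ WARN:0@0.755] global loadsave.cpp:1063 imwrite_ Unsupported depth image for selected encoder is fallbacked to CV_8U.
```

View pics/m1.png

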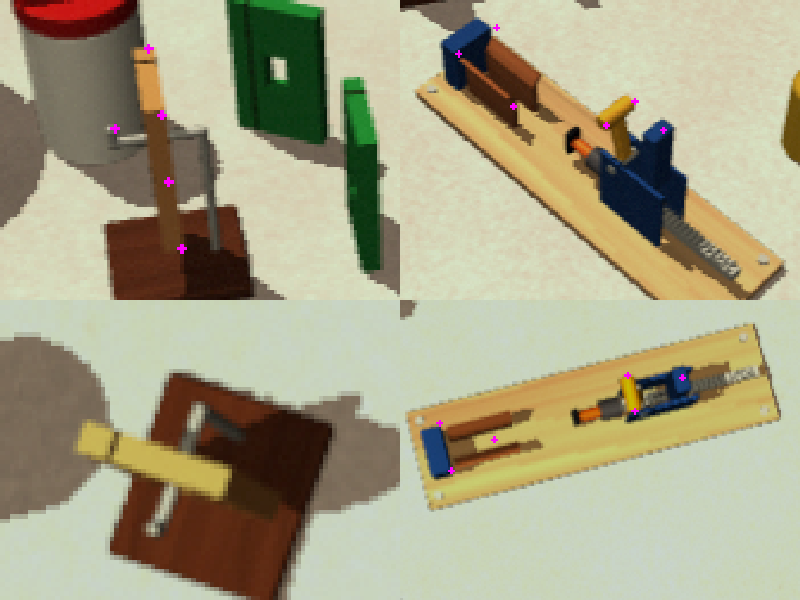

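The projected points fall on the parts to within 1–2 mm in both views. The side view puts the tip dot at (114,128) in the crop and the board's mid-plane dots lie along the board. Next I add a move helper.

```bash
cat >> h.py <<'E'
from scipy.spatial.transform import Rotation as Ro
def to(p,yaw,frm=None):
    st=readout.state(); p0=st['ee_pos'];R=Ro.from_euler('xyz',st['eef_rot'])
    if frm: p0=np.array(frm[:3]);R=Ro.from_euler('xyz',[np.pi,0,np.radians(frm[3])])
    T=Ro.from_euler('xyz',[np.pi,0,np.radians(yaw)])
    print('shift',np.round(R.inv().apply(np.array(p)-p0)/50,3),'turn',np.round(np.degrees((R.inv()*T).as_rotvec())/10,3),'t',round(st['time'],2),'at',np.round(p0,1),np.round(np.degrees(st['eef_rot']),2),'F',np.round(st['force'],1),'w',round(st['gripper_width'],3))
E
python3 -c "
from h import *
to([360,480,320],118)
to([503.7,261,300],74.6)"
```

```text
shift [-4.055 -3.206 -1.775] turn [0.    0.    4.489] t 1.6 at [213.4 692.9 231.2] [-180.      0.    162.89] F [0.2 0.1 0.1] w 0.998
shift [-8.091 -6.546 -1.375] turn [0.    0.    8.829] t 1.6 at [213.4 692.9 231.2] [-180.      0.    162.89] F [0.2 0.1 0.1] w 0.998
```

apply_moves(moves=[[85, [-0.5, -0.4, -1.0], [0, 0, 0.9]], [85, [-1.5, -1.2, -1.6], [0, 0, 1.9]], [85, [-2.4, -1.9, -1.7], [0, 0, 2.8]], [85, [-3.3, -2.6, -1.7], [0, 0, 3.7]], [85, [-4.2, -3.3, -1.7], [0, 0, 4.6]]])

```text
time: 2.22
ee_pos: [366.6, 471.6, 316.8]
eef_rot: [3.141, -0.001, 2.035]
force: [-0.1, 0.5, -0.1]
gripper_width: 0.992
finger_force: 0.0
```

```bash
python3 -c "
from h import *
to([503.7,261,290],74.6)"
```

```text
shift [-4.993  0.568  0.534] turn [ 4.000e-03 -5.000e-03  4.197e+00] t 2.23 at [366.6 471.6 316.8] [ 1.7995e+02 -3.0000e-02  1.1657e+02] F [-0.1  0.5 -0.1] w 0.992
```

apply_moves(moves=[[60, [-1.1, 0.1, 0.1], [0, 0, 0.9]], [60, [-2.2, 0.2, 0.2], [0, 0, 1.9]], [60, [-3.3, 0.4, 0.4], [0, 0, 2.9]], [60, [-4.4, 0.5, 0.5], [0, 0, 3.8]], [60, [-5.0, 0.57, 0.53], [0, 0, 4.2]]])

```text
time: 2.85
ee_pos: [505.3, 260.3, 289.9]
eef_rot: [3.141, 0.0, 1.3]
force: [-0.7, 0.6, -1.1]
gripper_width: 0.703
finger_force: 0.0
```

Run:
```python
from h import *
c=cap('wrist','w1.png')
to([503.7,261,158],74.6)
for p in [[503.7,261,189],[513.5,297,189],[493.9,225.2,189],[471,268,152]]: print(proj(c,[p])[0])
for t in('board','hook_tip'):
  for x in finder.regions_of('wrist',t)[:3]:
    cn,_=cv2.findContours(x['region'].astype('uint8'),0,2)
    print(t,x['conf'],x['at'],cv2.minAreaRect(max(cn,key=cv2.contourArea)))
```

```text
shift [ 0.056 -0.091  2.641] turn [ 0.013  0.007 -0.041] t 2.9 at [507.1 257.3 290. ] [1.7987e+02 7.0000e-02 7.4190e+01] F [ 1.3 -3.3 -0.1] w 0.701
[312.70448511 230.4083381 ]
[312.36789216 176.02738936]
[312.93933804 280.51794443]
[270.70613384 220.71540407]
board 0.81 [219.9, 312.6] ((311.5, 221.0), (120.0, 25.0), 90.0)
board 0.63 [204.9, 477.4] ((471.607421875, 208.72482299804688), (75.01732635498047, 97.95698547363281), 10.007980346679688)
board 0.56 [33.3, 451.5] ((451.65740966796875, 34.620697021484375), (109.83511352539062, 83.35511779785156), 37.4761848449707)
hook_tip 0.82 [187.3, 323.9] ((315.5269470214844, 189.69444274902344), (96.31763458251953, 87.54248809814453), 0.8550974130630493)
hook_tip 0.65 [345.9, 362.8] ((365.2922058105469, 354.1043395996094), (109.06867218017578, 86.20751190185547), 61.14434051513672)
```

View pics/w1.png

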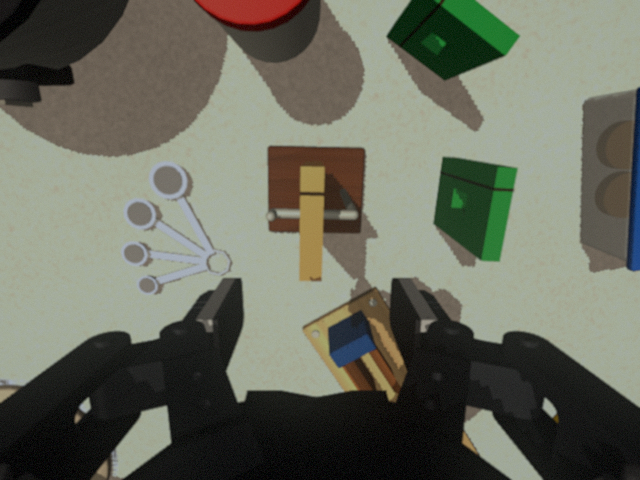

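The wrist view shows the board's top edge from about (312,166) to (312,281), with the hook arm crossing at row 214 and the tip at (270,214). I descend part way, let it settle, and recheck.

apply_moves(moves=[[60, [0.06, -0.09, 0.6], [0, 0, 0]], [60, [0.06, -0.09, 1.2], [0, 0, 0]], [60, [0.06, -0.09, 1.4], [0, 0, 0]], [60, [0.06, -0.09, 1.4], [0, 0, 0]]])

```text
time: 3.5
ee_pos: [500.1, 268.0, 219.7]
eef_rot: [-3.141, 0.0, 1.308]
force: [0.2, -0.2, 0.5]
gripper_width: 0.699
finger_force: 0.0
```

Run:
```python
from h import *
print(readout.state()['ee_pos'])
c=cap('wrist','w2.png')
to([503.7,261,158],74.6)
for p in [[503.7,261,189],[513.5,297,189],[493.9,225.2,189],[471,268,152]]: print(proj(c,[p])[0])
for x in finder.regions_of('wrist','board')[:2]:
    cn,_=cv2.findContours(x['region'].astype('uint8'),0,2)
    (u,v),wh,a=cv2.minAreaRect(max(cn,key=cv2.contourArea));print(x['conf'],u,v,wh,a,atz(c,u,v,189))
```

```text
[500.1076913  267.97615803 219.68234368]
shift [-0.118  0.095  1.247] turn [ 0.002 -0.003  0.033] t 3.55 at [500.6 267.9 220.4] [ 1.7998e+02 -3.0000e-02  7.4930e+01] F [-0.1 -0.3 -0.4] w 0.706
[325.51539127 277.4991079 ]
[326.36458695 205.35351351]
[324.6631176  342.31576906]
[268.99597242 256.83887375]
0.81 505.0 38.5 (77.0, 190.0) 90.0 [605.56682331 347.41881736 189.        ]
0.69 517.26123046875 236.86798095703125 (116.32731628417969, 124.34732055664062) 12.994616508483887 [600.19913051 257.44132034 189.        ]
```

Run:
```python
from h import *
c=cap('wrist','w2.png')
i=c['image'];hsv=cv2.cvtColor(i,cv2.COLOR_BGR2HSV)
m=cv2.inRange(hsv,(12,90,120),(28,255,255));m[:150]=0;m[360:]=0;m[:,:280]=0;m[:,370:]=0
ys,xs=np.where(m>0);print(len(xs),np.percentile(xs,[2,50,98]),np.percentile(ys,[1,50,99]))
cv2.imwrite('pics/w2c.png',np.hstack([cv2.resize(i[120:420,200:500],(400,400)),cv2.resize(cv2.cvtColor(m,8)[120:420,200:500],(400,400))]))
for v in np.percentile(ys,[1,99]): print(atz(c,np.median(xs),v,189))
```

```text
4313 [307. 325. 363.] [193. 262. 358.]
[515.18332636 302.71337271 189.        ]
[492.28409535 215.2250141  189.        ]
```

View pics/w2c.png

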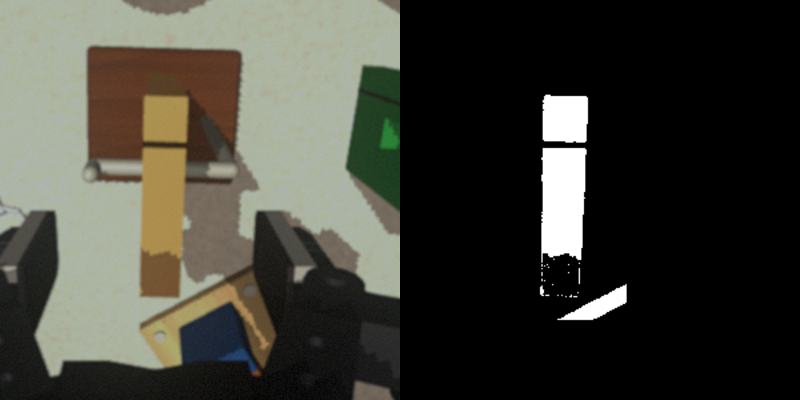

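The crop shows the board's top edge from (324,192) to (320,342) in full-picture pixels, the lower end in shadow. The mid-point is a few mm off my estimate.

Run:
```python
from h import *
c=cap('wrist')
a=atz(c,324.3,192,189);b=atz(c,320,342,189);d=a-b
print(a,b,np.linalg.norm(d),(a+b)/2,np.degrees(np.arctan2(d[1],d[0])))
m=(a+b)/2
to([m[0],m[1],158],74.6)
```

```text
[515.08238483 303.17837246 189.        ] [492.23788588 225.24638929 189.        ] 81.21123772658791 [503.66013535 264.21238087 189.        ] 73.66235528418105
shift [-0.056  0.069  1.257] turn [ 0.006 -0.008  0.03 ] t 3.7 at [500.9 267.7 220.9] [ 1.7994e+02 -8.0000e-02  7.4900e+01] F [ 0.6 -0.3  0.5] w 0.702
```

apply_moves(moves=[[50, [-0.05, 0.07, 0.5], [0, 0, 0.07]], [50, [-0.05, 0.07, 1.0], [0, 0, 0.07]], [50, [-0.05, 0.07, 1.25], [0, 0, 0.07]], [50, [-0.05, 0.07, 1.25], [0, 0, 0.07]]])

```text
time: 4.2
ee_pos: [503.1, 264.0, 157.2]
eef_rot: [-3.141, 0.001, 1.295]
force: [-0.7, -0.6, 0.2]
gripper_width: 0.591
finger_force: 0.0
```

apply_moves(moves=[[10, [0, 0, 0], [0, 0, 0]], [10, [0, 0, 0], [0, 0, 0]], [10, [0, 0, 0], [0, 0, 0]], [10, [0, 0, 0], [0, 0, 0]], [10, [0, 0, 0], [0, 0, 0]]], grip_force=40)

```text
time: 4.82
ee_pos: [503.6, 264.3, 158.1]
eef_rot: [3.141, -0.001, 1.295]
force: [-1.6, -1.6, 6.7]
gripper_width: 0.178
finger_force: 41.9
```

apply_moves(moves=[[10, [0, 0, -0.2], [0, 0, 0]], [10, [0, 0, -0.4], [0, 0, 0]], [10, [0, 0, -0.4], [0, 0, 0]]])

```text
time: 5.2
ee_pos: [503.6, 264.2, 178.3]
eef_rot: [3.14, -0.001, 1.295]
force: [0.0, -1.2, -1.9]
gripper_width: 0.18
finger_force: 40.8
```

apply_moves(moves=[[10, [0, -0.4, 0], [0, 0, 0]], [10, [0, -0.8, 0], [0, 0, 0]], [10, [0, -1.2, 0], [0, 0, 0]], [10, [0, -1.7, 0], [0, 0, 0]], [10, [0, -1.7, 0], [0, 0, 0]]])

```text
time: 5.82
ee_pos: [418.5, 288.0, 177.2]
eef_rot: [-3.14, 0.001, 1.298]
force: [0.1, -0.7, -1.6]
gripper_width: 0.178
finger_force: 40.9
```

Run:
```python
from h import *
s=cap('side','s2.png');
i=s['image'][130:280,180:380];cv2.imwrite('pics/s2c.png',cv2.resize(np.clip(i*1.4,0,255).astype('uint8'),(800,600)))
to([517.6,24.3,215],105.8)
```

```text
shift [-4.547  3.305 -0.755] turn [-2.000e-03 -1.000e-03 -3.149e+00] t 5.88 at [420.  287.9 177.3] [-179.98    0.     74.31] F [ 0.7  0.8 -1.8] w 0.178
```

View pics/s2c.png

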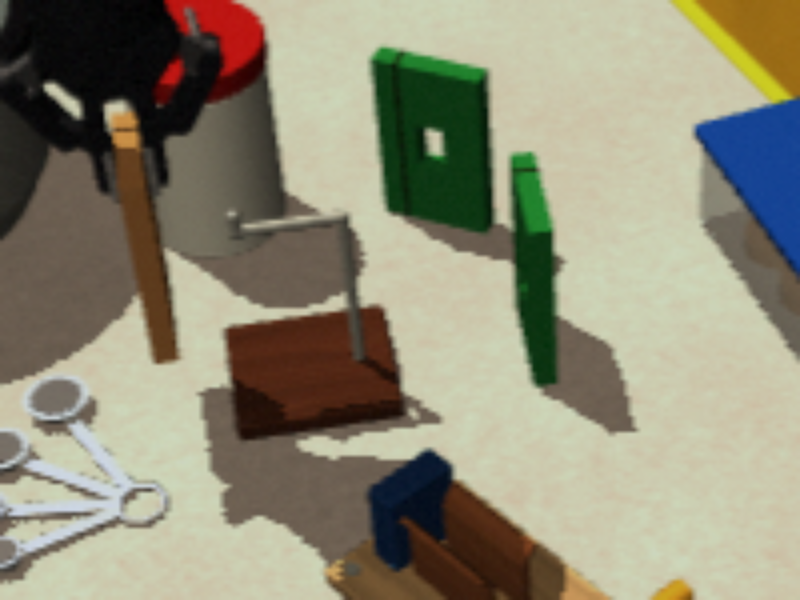

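The crop shows the board free of the hook and held upright by the fingers, with its top at about (120,120) and its bottom at (165,358). The hook is empty. Now I move to above the slot.

apply_moves(moves=[[10, [-0.9, 0.25, -0.75], [0, 0, -0.5]], [10, [-1.8, 0.9, -0.75], [0, 0, -1.2]], [10, [-2.7, 1.7, -0.75], [0, 0, -1.9]], [10, [-3.6, 2.5, -0.75], [0, 0, -2.6]], [10, [-4.5, 3.3, -0.75], [0, 0, -3.15]]])

```text
time: 6.5
ee_pos: [519.8, 23.7, 215.0]
eef_rot: [3.141, 0.0, 1.848]
force: [0.2, 1.1, -1.1]
gripper_width: 0.182
finger_force: 40.9
```

apply_moves(moves=[[10, [0, 0, 0], [0, 0, 0]], [10, [0, 0, 0], [0, 0, 0]]])

```text
time: 6.75
ee_pos: [518.7, 25.3, 214.7]
eef_rot: [-3.141, -0.0, 1.842]
force: [-0.3, 1.2, -1.6]
gripper_width: 0.181
finger_force: 40.9
```

Run:
```python
from h import *
w=cap('wrist');t=cap('top')
O=np.array([561.16,-129.68]);a=np.radians(105.82);d=np.array([np.cos(a),np.sin(a)]);n=np.array([-d[1],d[0]])
W=lambda x,y,z:np.r_[O+d*x+n*y,z]
i=w['image']
for p in [(160,0,12),(210,-25,72),(210,25,72),(232,-25,72),(232,25,72),(135,-10.5,52),(135,10.5,52),(205,-10.5,52),(205,10.5,52),(245,55,12),(245,-55,12)]:
    q=proj(w,[W(*p)])[0]; print(p,np.round(q)); 
    if 0<=q[0]<640 and 0<=q[1]<480: cv2.circle(i,tuple(np.round(q).astype(int)),2,(255,0,255),-1)
to([517.6,24.3,215],105.8)
cv2.imwrite('pics/w3.png',np.clip(i*1.4,0,255).astype('uint8'))
```

```text
(160, 0, 12) [314. 204.]
(210, -25, 72) [346. 154.]
(210, 25, 72) [281. 154.]
(232, -25, 72) [347. 124.]
(232, 25, 72) [280. 124.]
(135, -10.5, 52) [326. 241.]
(135, 10.5, 52) [302. 241.]
(205, -10.5, 52) [326. 159.]
(205, 10.5, 52) [301. 159.]
(245, 55, 12) [252. 111.]
(245, -55, 12) [375. 110.]
shift [-0.046 -0.03  -0.007] turn [-0.002 -0.002 -0.005] t 6.85 at [518.4  26.9 214.7] [-1.7998e+02 -2.0000e-02  1.0575e+02] F [-0.6 -0.6 -0.4] w 0.181
```

View pics/w3.png

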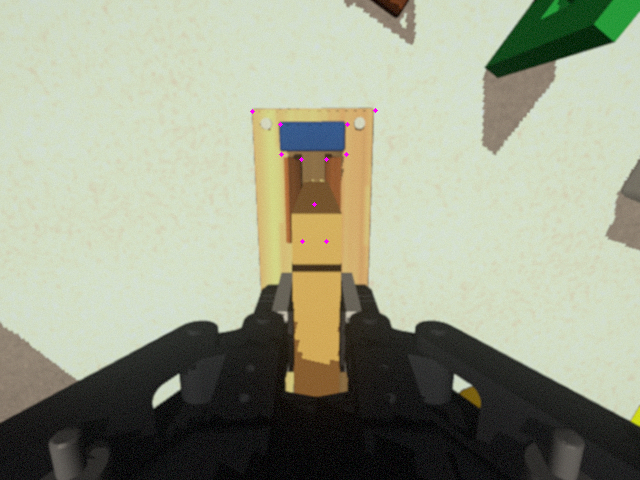

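The wrist view shows the slot and the blue stop ahead. The stop's top runs from (279,121) to (346,151), against a prediction of rows 124–154, so the slot is about 2 mm further along and the lateral error is under 1 mm. I lower in stages.

apply_moves(moves=[[10, [0.01, -0.03, 0.4], [0, 0, 0]], [10, [0.01, -0.03, 0.8], [0, 0, 0]], [10, [0.01, -0.03, 1.1], [0, 0, 0]], [10, [0.01, -0.03, 1.4], [0, 0, 0]], [10, [0.01, -0.03, 1.4], [0, 0, 0]]])

```text
time: 7.48
ee_pos: [516.7, 26.1, 143.8]
eef_rot: [-3.14, -0.0, 1.845]
force: [-0.2, 0.3, -2.0]
gripper_width: 0.18
finger_force: 40.7
```

apply_moves(moves=[[10, [0, 0, 0.2], [0, 0, 0]], [10, [0, 0, 0.4], [0, 0, 0]], [10, [0, 0, 0.54], [0, 0, 0]], [10, [0, 0, 0.54], [0, 0, 0]]])

```text
time: 7.98
ee_pos: [517.2, 25.6, 117.4]
eef_rot: [-3.141, -0.0, 1.844]
force: [-0.5, -0.4, -1.3]
gripper_width: 0.181
finger_force: 40.9
```

Run:
```python
from h import *
w=cap('wrist');s=cap('side')
i=w['image'][80:380,180:480];j=s['image'][190:310,230:350]
cv2.imwrite('pics/w4.png',np.clip(1.4*np.hstack([cv2.resize(i,(400,400)),cv2.resize(j,(400,400))]),0,255).astype('uint8'))
to([517.6,24.3,115.5],105.8)
```

```text
shift [-0.029  0.     0.043] turn [-0.001 -0.    -0.013] t 8.07 at [517.2  25.7 117.6] [-179.99   -0.    105.67] F [-0.6  0.4 -1.3] w 0.179
```

View pics/w4.png

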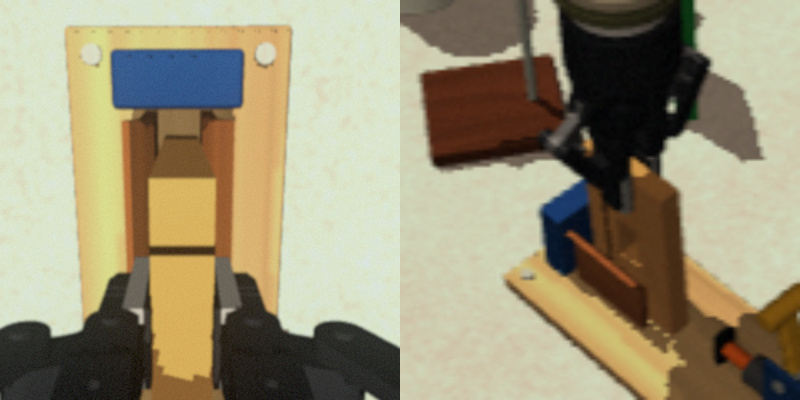

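The board stands between the guides with the stop ahead of it. I lower the last 2–3 mm until the force rises, then release.

apply_moves(moves=[[10, [0, 0, 0.04], [0, 0, 0]], [10, [0, 0, 0.06], [0, 0, 0]], [10, [0, 0, 0.06], [0, 0, 0]]])

```text
time: 8.45
ee_pos: [518.1, 24.8, 116.5]
eef_rot: [3.139, 0.001, 1.843]
force: [-2.2, -3.8, 21.5]
gripper_width: 0.18
finger_force: 44.4
```

apply_moves(moves=[[10, [0, 0, 0.02], [0, 0, 0]], [45, [0, 0, 0.0], [0, 0, 0]], [45, [0, 0, 0], [0, 0, 0]], [45, [0, 0, 0], [0, 0, 0]], [45, [0, 0, 0], [0, 0, 0]]])

```text
time: 9.07
ee_pos: [517.1, 25.9, 114.6]
eef_rot: [-3.141, -0.0, 1.845]
force: [-0.2, -0.9, -0.3]
gripper_width: 0.526
finger_force: 0.0
```

apply_moves(moves=[[45, [0, 0, -0.3], [0, 0, 0]], [45, [0, 0, -0.9], [0, 0, 0]], [45, [0, 0, -1.8], [0, 0, 0]], [45, [0, 0, -2.6], [0, 0, 0]], [45, [0, 0, -2.6], [0, 0, 0]]])

```text
time: 9.7
ee_pos: [518.7, 25.8, 248.4]
eef_rot: [3.135, 0.0, 1.844]
force: [-0.3, -1.3, 0.2]
gripper_width: 0.529
finger_force: 0.0
```

Run:
```python
from h import *
O=np.array([561.16,-129.68]);a=np.radians(105.82);d=np.array([np.cos(a),np.sin(a)])
O=O+d*2
p=O+d*-10
print(O,p)
to([*p,240],15.8)
w=cap('wrist','w5.png');s=cap('side','s5.png')
for x in finder.regions_of('wrist','board')[:2]: print(x['conf'],x['at'])
```

```text
[ 560.61476778 -127.75575422] [ 563.34092886 -137.37698313]
shift [-3.383 -0.023  0.17 ] turn [ 0.029 -0.026  8.987] t 9.7 at [518.7  25.8 248.4] [1.7965e+02 2.0000e-02 1.0567e+02] F [-0.3 -1.3  0.2] w 0.529
0.79 [36.6, 536.5]
0.62 [226.8, 313.1]
```

View pics/w5.png

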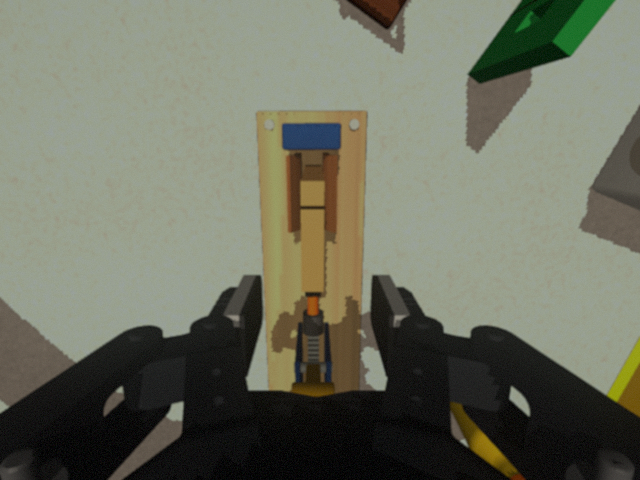

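The view shows the board standing alone between the guides, its top edge from (313,181) to (313,296). The stop is ahead of it and the free pad with its orange stem is behind, at about (313,300). Next I turn the gripper 90° above the handle and trigger.

apply_moves(moves=[[85, [-0.7, 0, 0], [0, 0, 0.95]], [85, [-1.4, 0, 0], [0, 0, 1.9]], [85, [-2.1, 0, 0], [0, 0, 2.85]], [85, [-2.8, 0, 0.1], [0, 0, 3.8]], [85, [-3.38, -0.02, 0.17], [0, 0, 4.7]]])

```text
time: 10.48
ee_pos: [561.5, -138.4, 234.9]
eef_rot: [-3.14, 0.001, 1.018]
force: [-0.8, -0.0, -0.3]
gripper_width: 0.996
finger_force: 0.0
```

apply_moves(moves=[[85, [0, 0, 0], [0, 0, 0.95]], [85, [0, 0, 0], [0, 0, 1.9]], [85, [0, 0, 0], [0, 0, 2.85]], [85, [0, 0, 0], [0, 0, 3.8]], [85, [0, 0, 0], [0, 0, 4.29]]])

```text
time: 11.1
ee_pos: [561.3, -137.0, 235.0]
eef_rot: [-3.141, 0.003, 0.271]
force: [-0.1, -1.0, -0.1]
gripper_width: 0.994
finger_force: 0.0
```

apply_moves(moves=[[85, [0, 0, 0], [0, 0, 0]], [85, [0, 0, 0], [0, 0, 0]]])

```text
time: 11.35
ee_pos: [561.6, -137.1, 235.7]
eef_rot: [-3.141, 0.001, 0.277]
force: [-1.1, -0.4, 0.0]
gripper_width: 0.996
finger_force: 0.0
```

Run:
```python
from h import *
w=cap('wrist','w6.png');t=cap('top','t6.png')
O=np.array([560.61,-127.76]);a=np.radians(105.82);d=np.array([np.cos(a),np.sin(a)]);n=np.array([-d[1],d[0]])
loc=lambda P:np.round([(P[:2]-O)@d,(P[:2]-O)@n],1)
W=lambda x,y,z:np.r_[O+d*x+n*y,z]
to([*(O-11.5*d),240],15.8)
print('pad top0',loc(atz(t,343.2-1.7,249.3,48)))
for th in ['trigger_bar','clamp_handle','clamp_pad','clamp_pad_face','clamp_stop','board']:
  for cn,c in(('wrist',w),('top',t)):
    for x in finder.regions_of(cn,th)[:2]:
        ys,xs=np.where(x['region']); 
        print(th,cn,round(x['conf'],2),np.round(x['at']),xs.min(),xs.max(),ys.min(),ys.max(),x['region'].sum())
for p in [(14,0,136),(14,-18,136),(14,18,136),(22,0,136),(-37,0,150),(-45,0,150),(-29,0,150),(90,0,48),(130,0,40),(62+20,0,54)]: print(p,np.round(proj(w,[W(*p)])[0]))
# colour blobs
h=cv2.cvtColor(w['image'],cv2.COLOR_BGR2HSV)
for nm,lo,hi in(('yellow',(20,150,60),(32,255,255)),('blue',(105,120,30),(125,255,255)),('orange',(5,180,80),(14,255,255))):
    m=cv2.inRange(h,lo,hi);k,l,s,ce=cv2.connectedComponentsWithStats(m)
    for q in range(1,k):
        if s[q,4]>80: print(nm,s[q],np.round(ce[q]))
```

```text
shift [ 0.029  0.042 -0.079] turn [-0.001  0.002  0.005] t 11.45 at [ 561.8 -137.2  236. ] [-1.7999e+02  2.0000e-02  1.5850e+01] F [-0.9 -0.3  0.2] w 0.993
pad top0 [72.1  2.3]
trigger_bar wrist 0.63 [207. 240.] 227 260 195 216 487
trigger_bar wrist 0.62 [225. 281.] 272 308 203 254 1384
clamp_handle wrist 0.65 [192. 278.] 26 459 142 255 38586
clamp_handle top 0.61 [248. 301.] 272 427 229 284 1693
clamp_pad wrist 0.65 [207. 238.] 226 260 194 217 535
clamp_pad_face wrist 0.96 [204. 242.] 227 260 194 216 516
clamp_stop wrist 0.94 [194.  55.] 26 94 174 212 1546
clamp_stop top 0.69 [253. 132.] 106 164 230 275 2062
clamp_stop top 0.64 [265. 281.] 278 290 254 275 196
board wrist 0.7 [219. 100.] 3 195 191 246 7316
board wrist 0.47 [19.  6.] 0 8 9 31 141
board top 0.97 [201. 232.] 215 252 189 214 499
board top 0.74 [257. 304.] 294 321 248 264 245
(14, 0, 136) [282. 230.]
(14, -18, 136) [281. 204.]
(14, 18, 136) [282. 255.]
(22, 0, 136) [270. 230.]
(-37, 0, 150) [358. 235.]
(-45, 0, 150) [371. 235.]
(-29, 0, 150) [346. 235.]
(90, 0, 48) [207. 205.]
(130, 0, 40) [167. 203.]
(82, 0, 54) [214. 206.]
yellow [ 365    0   57   28 1059] [390.  11.]
yellow [ 271  203   38   52 1183] [285. 226.]
blue [ 28 183  28  29 628] [ 41. 196.]
blue [321 194  38   7 201] [339. 197.]
blue [347 237  21  16 172] [358. 248.]
orange [235 199  25  12 190] [247. 204.]
```

The projected trigger bar (cols 270–294, rows 204–255) matches the yellow blob (271–308, 203–254). The pad face is at clamp x ≈ 70, so the bar is at about 8–9 mm and three pulls should be needed. I descend around the handle and crossbar.

apply_moves(moves=[[85, [0.03, 0.04, 0.8], [0, 0, 0]], [85, [0.03, 0.04, 1.5], [0, 0, 0]], [85, [0.03, 0.04, 2.1], [0, 0, 0]], [85, [0.03, 0.04, 2.66], [0, 0, 0]], [85, [0.03, 0.04, 2.66], [0, 0, 0]]])

```text
time: 12.68
ee_pos: [563.0, -138.5, 101.8]
eef_rot: [-3.14, 0.003, 0.275]
force: [-0.2, 0.2, 0.9]
gripper_width: 0.997
finger_force: 0.0
```

```bash
cat >> h.py <<'E'
O=np.array([560.61,-127.76]);_a=np.radians(105.82);d=np.array([np.cos(_a),np.sin(_a)]);n=np.array([-d[1],d[0]])
W=lambda x,y,z:np.r_[O+d*x+n*y,z]
def look(tag=None):
    st=readout.state();P=st['ee_pos'];w=st['gripper_width']*85.4;x=(P[:2]-O)@d
    print('t',round(st['time'],2),'TCPx %.1f y %.1f z %.1f'%(x,(P[:2]-O)@n,P[2]),'w %.1f'%w,'handle side %.1f trig side %.1f'%(x-w/2,x+w/2),'Fx %.1f Fy %.1f Fz %.1f'%(st['force'][:2]@d,st['force'][:2]@n,st['force'][2]),'ff %.1f'%st['finger_force'])
    c=cap('wrist',tag)
    h=cv2.cvtColor(c['image'],cv2.COLOR_BGR2HSV);m=cv2.inRange(h,(5,170,60),(14,255,255))
    k,l,s,ce=cv2.connectedComponentsWithStats(m)
    for q in range(1,k):
        if s[q,4]>40:
            ys,xs=np.where(l==q); v=np.median(ys)
            A=atz(c,s[q,0],v,46);B=atz(c,s[q,0]+s[q,2],v,46)
            print('orange',s[q],'x %.1f..%.1f y %.1f'%((A[:2]-O)@d,(B[:2]-O)@d,(A[:2]-O)@n))
    return c
E
python3 - <<'E'
from h import *
c=look('w7.png')
for p in [(71,0,40),(130,0,40),(210,0,72)]: print(p,np.round(proj(c,[W(*p)])[0]))
E
```

```text
t 12.68 TCPx -11.0 y 0.7 z 101.8 w 85.1 handle side -53.5 trig side 31.6 Fx 0.2 Fy 0.1 Fz 0.9 ff 0.0
orange [  0 220  39  20 427] x 164.7..143.3 y -12.1
orange [181 239  41  21 535] x 65.4..42.2 y -2.8
(71, 0, 40) [176. 247.]
(130, 0, 40) [ 74. 247.]
(210, 0, 72) [-133.  267.]
```

The stem is visible in the wrist view, 41 px long and free (24 mm). That gives me a gauge. First pull:

apply_moves(moves=[[68, [0, 0, 0], [0, 0, 0]], [61, [0, 0.07, 0], [0, 0, 0]], [54, [0, 0.14, 0], [0, 0, 0]], [47, [0, 0.21, 0], [0, 0, 0]], [40, [0, 0.28, 0], [0, 0, 0]]], grip_force=30)

```text
time: 13.35
ee_pos: [568.2, -150.6, 105.4]
eef_rot: [-3.139, -0.002, 0.276]
force: [-4.5, 13.7, 16.6]
gripper_width: 0.474
finger_force: 20.0
```

apply_moves(moves=[[40, [0, 0, 0], [0, 0, 0]], [40, [0, 0, 0], [0, 0, 0]]])

```text
time: 13.6
ee_pos: [568.2, -150.5, 105.3]
eef_rot: [-3.139, -0.002, 0.276]
force: [-2.9, 6.8, 12.9]
gripper_width: 0.48
finger_force: 23.0
```

Run:
```python
from h import *
c=look('w8.png')
```

```text
t 13.6 TCPx -23.9 y -1.1 z 105.3 w 41.0 handle side -44.4 trig side -3.4 Fx 7.3 Fy 0.9 Fz 12.9 ff 23.0
orange [  0 222  23  19 142] x 155.7..142.8 y -10.6
orange [118 241  39  21 729] x 90.6..68.1 y -0.5
```

The first pull advanced the bar by about 25 mm, to roughly 34 mm. Let it back:

apply_moves(moves=[[50, [0, -0.07, 0], [0, 0, 0]], [58, [0, -0.14, 0], [0, 0, 0]], [66, [0, -0.21, 0], [0, 0, 0]], [76, [0, -0.26, 0], [0, 0, 0]], [76, [0, -0.26, 0], [0, 0, 0]]])

```text
time: 14.28
ee_pos: [564.4, -140.0, 103.4]
eef_rot: [3.141, -0.0, 0.275]
force: [0.2, -0.4, 0.8]
gripper_width: 0.888
finger_force: 0.0
```

Run:
```python
from h import *
c=look('w9.png')
```

```text
t 14.28 TCPx -12.8 y -0.3 z 103.4 w 75.8 handle side -50.7 trig side 25.1 Fx -0.4 Fy -0.1 Fz 0.8 ff 0.0
orange [  0 222  41  19 403] x 163.9..141.4 y -12.4
orange [135 241  40  21 747] x 90.5..67.7 y -0.5
```

apply_moves(moves=[[68, [0, 0, 0], [0, 0, 0]], [61, [0, 0.07, 0], [0, 0, 0]], [54, [0, 0.14, 0], [0, 0, 0]], [47, [0, 0.21, 0], [0, 0, 0]], [40, [0, 0.27, 0], [0, 0, 0]]])

```text
time: 14.95
ee_pos: [567.5, -150.7, 104.0]
eef_rot: [-3.137, -0.0, 0.276]
force: [-5.5, 14.6, 20.0]
gripper_width: 0.471
finger_force: 24.6
```

apply_moves(moves=[[40, [0, 0, 0], [0, 0, 0]], [40, [0, 0, 0], [0, 0, 0]]])

```text
time: 15.2
ee_pos: [567.5, -150.6, 104.0]
eef_rot: [-3.137, -0.0, 0.276]
force: [-4.0, 7.7, 15.1]
gripper_width: 0.475
finger_force: 26.9
```

Run:
```python
from h import *
c=look('w10.png')
```

```text
t 15.2 TCPx -23.9 y -0.4 z 104.0 w 40.6 handle side -44.1 trig side -3.6 Fx 8.5 Fy 1.7 Fz 15.1 ff 26.9
orange [  0 221  14  19 123] x 154.7..146.9 y -11.3
orange [ 77 240  39  22 724] x 113.4..91.2 y -0.7
```

The bar is at about 57.5 mm, so about 22 mm more is needed. Release, then pull a third time, partially, and measure.

apply_moves(moves=[[50, [0, -0.07, 0], [0, 0, 0]], [58, [0, -0.14, 0], [0, 0, 0]], [66, [0, -0.21, 0], [0, 0, 0]], [76, [0, -0.26, 0], [0, 0, 0]], [76, [0, -0.26, 0], [0, 0, 0]]])

```text
time: 15.88
ee_pos: [564.6, -140.6, 103.4]
eef_rot: [3.141, -0.0, 0.275]
force: [-0.0, -0.3, 0.4]
gripper_width: 0.89
finger_force: 0.0
```

Run:
```python
from h import *
c=look('w11.png')
```

```text
t 15.88 TCPx -13.4 y -0.3 z 103.4 w 76.0 handle side -51.4 trig side 24.6 Fx -0.3 Fy 0.1 Fz 0.4 ff 0.0
orange [  0 222  37  19 397] x 163.4..143.0 y -12.4
orange [ 94 241  39  21 736] x 113.2..91.1 y -0.6
```

apply_moves(moves=[[68, [0, 0, 0], [0, 0, 0]], [61, [0, 0.07, 0], [0, 0, 0]], [54, [0, 0.14, 0], [0, 0, 0]], [48, [0, 0.2, 0], [0, 0, 0]], [48, [0, 0.2, 0], [0, 0, 0]]])

```text
time: 16.55
ee_pos: [566.7, -148.0, 103.4]
eef_rot: [-3.138, 0.0, 0.276]
force: [-1.6, 6.7, 4.0]
gripper_width: 0.562
finger_force: 3.7
```

apply_moves(moves=[[48, [0, 0, 0], [0, 0, 0]], [48, [0, 0, 0], [0, 0, 0]]])

```text
time: 16.8
ee_pos: [566.8, -147.9, 103.4]
eef_rot: [-3.138, 0.0, 0.277]
force: [-1.3, 6.9, 6.8]
gripper_width: 0.565
finger_force: 3.6
```

Run:
```python
from h import *
c=look('w12.png')
```

```text
t 16.8 TCPx -21.1 y -0.4 z 103.4 w 48.3 handle side -45.2 trig side 3.0 Fx 7.0 Fy -0.6 Fz 6.8 ff 3.6
orange [  0 221  26  20 197] x 156.8..142.4 y -10.8
orange [ 61 240  32  22 621] x 124.8..106.6 y -0.2
```

Pad is pressed about 4 mm and the board is at the stop (pad face ≈130.8). The rest of this stroke adds about 7–8 mm.

apply_moves(moves=[[45, [0, 0.03, 0], [0, 0, 0]], [42, [0, 0.06, 0], [0, 0, 0]], [40, [0, 0.07, 0], [0, 0, 0]], [40, [0, 0.07, 0], [0, 0, 0]], [40, [0, 0.07, 0], [0, 0, 0]]])

```text
time: 17.48
ee_pos: [567.5, -150.6, 104.0]
eef_rot: [-3.137, -0.0, 0.277]
force: [-4.1, 9.8, 14.4]
gripper_width: 0.476
finger_force: 27.6
```

Run:
```python
from h import *
c=look('w13.png')
```

```text
t 17.48 TCPx -23.8 y -0.4 z 104.0 w 40.7 handle side -44.2 trig side -3.5 Fx 10.5 Fy 1.3 Fz 14.4 ff 27.6
orange [  0 221  24  20 147] x 155.0..141.6 y -10.6
orange [ 57 240  20  22 354] x 124.9..113.5 y -0.6
```

The stem now shows 11.4 of 22.2 mm measured, so it is about half way in. I hold briefly, check stability and the board, then hand in.

apply_moves(moves=[[40, [0, 0, 0], [0, 0, 0]], [40, [0, 0, 0], [0, 0, 0]], [40, [0, 0, 0], [0, 0, 0]], [40, [0, 0, 0], [0, 0, 0]]])

```text
time: 18.02
ee_pos: [567.5, -150.6, 104.0]
eef_rot: [-3.137, -0.0, 0.277]
force: [-3.0, 9.7, 14.9]
gripper_width: 0.471
finger_force: 27.6
```

Run:
```python
from h import *
look()
t=cap('top')
L=[x for x in finder.regions_of('top','board')]
print([(round(x['conf'],2),np.round(x['at'])) for x in L],'expect',proj(t,[W(130,0,146),W(170,0,146),W(210,0,146)])[:,::-1].round())
h=cv2.cvtColor(t['image'],cv2.COLOR_BGR2HSV)
for x in L:
    if abs(x['at'][1]-295)<25:
        ys,xs=np.where(x['region']);print(xs.min(),xs.max(),ys.min(),ys.max())
```

```text
t 18.02 TCPx -23.8 y -0.4 z 104.0 w 40.3 handle side -43.9 trig side -3.7 Fx 10.2 Fy 0.3 Fz 14.9 ff 27.6
orange [  0 221  17  19 125] x 154.8..145.4 y -11.2
orange [ 57 240  20  22 354] x 124.9..113.5 y -0.6
[(0.87, array([199., 171.])), (0.76, array([200., 230.]))] expect [[250. 319.]
 [254. 303.]
 [258. 286.]]
```

```bash
python3 -c "
from h import *
print(order.hand_in())"
```

```text
the job is handed in; nothing more can be done
None
```

The job is handed in. The board stands upright in the clamp slot against the end stop, the orange stem measured about half way in (roughly 11–12 of 24 mm), and the gripper still holds the trigger squeezed; the last top-camera check missed the board, so "against the stop" rests on the pad stopping at the stop position and the spring force.

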